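Snap the end cover onto the open bearing housing

ROBOT

A 6-joint arm with a two-finger parallel gripper is mounted at the origin on the work surface. World frame = base frame: x ahead of the robot, y to its left, z up, the work surface at z = 0. Lengths are in m, angles in rad, forces in N, time in s.
With the tool pointing down it reaches from about 0.25 to 0.85 m from the base axis. Payload 12.5 kg.
Tool frame: the origin (TCP) lies between the finger pads; the fingertips stand 19 mm ahead of it and the grasp point (between the pads) is the TCP; y points along the fingers, z is the direction in which the jaws open and shut, and the axes are right-handed (so a half turn about y gives the same grasp; the last joint's range is limited). The gripper opens to 93 mm and grips with 3 to 60 N. Pads are 15 mm wide; open, the fingers measure 128 mm over their backs; the gripper's body (75 mm by 188 mm) begins 65 mm behind the grasp point.
Start: joints at [-1.198, 0.351, 1.652, -0, 1.139, -0.085], TCP at [0.243, -0.493, 0.238] pointing down, gripper open.
Joint ranges: [-2.75, 2.75], [-0.79, 2.1], [0.01, 2.65], [-1.57, 4.71], [0.07, 3.14], [-2.87, 2.87]. Speed limits (rad/s): [2.22, 2.22, 2.79, 3.14, 3.14, 3.14].

INTERFACE

Orientations are given as a unit quaternion [w, x, y, z].
In Python, from plant import get_obs, cams, workorder gives the robot as it stands. The module is installed in compiled form; this text tells all that it offers.
- The arm moves only by the tool servo_tool, never from a script. Its argument "series" is a list of rows, each an object of numbers: "dx", "dy", "dz": the shift along the world's x, y, z in cm; "spin": the turn about the world's z in degrees; "hand": the opening in per cent of the stroke, from 0 (shut) to 100 (fully open). In form: [{"dx": .., "dy": .., "dz": .., "spin": .., "hand": ..}, ...]. A call has 1 to 10 rows; each row is the pose to reach, as a shift and turn from the pose commanded when the call began; what a row does not reach only later rows make up. A row lasts 1/10 s, in which the tool goes at most 50 mm and 8.59 degrees, less where a joint would pass 70% of its speed; a pose out of reach is approached as far as the arm can. A call with a gripper value outside its range is refused whole. The fingers move at their own pace and stop on an object; "squeeze" is the grip in N (left out, the last holds). Time passes only in rows, so rows that repeat a pose let the fingers close. It gives the time, the measured TCP pose, the force and the opening at its end, in the units of the state.
- get_obs(): the state, without advancing time (a new reading comes with each control period).
- cams.camera(name): name is "scene" or "top"; returns a dict with "color" (400x640x3 uint8, red, green, blue), "depth" (400x640 float32, m along the optical axis (not along the pixel's ray), 0 where there is no reading), "fov_y" (degrees; the focal length in pixels is half the picture's height over the tangent of half this angle, whatever the lens; pixels are square), "cx", "cy" (the principal point, pixels), "rvec" (rotation vector, rad) and "tvec" (3), from world to camera coordinates, as OpenCV has them. Camera axes: x right, y down, z forward; pixel columns grow to the right and rows downward; lengths in m; the calibration is good to about 2 mm. A picture is of the moment at which its call begins.
- workorder.hand_in(): hands the job in, once; it reports no verdict.
The state is a dict: "t": time; "q": joint angles; "qd": joint speeds; "tau": joint torques, N m; "eef_pos": TCP position; "eef_rot": TCP orientation; "contact_force": force on the tool from outside, world axes, zero at the start; "ft_torque": the same for the moment, N m; "opening": finger opening in m.
Only numpy, scipy, OpenCV 4.12 (cv2) and the standard library are available. Lean on these libraries where they do the work, as an engineer would, in place of code of your own. Each camera call takes 0.05 s, during which the arm holds its last target.

TASK

Close the open green bearing housing on the forge's steel table: take the yellow cover with the black clip arms by its knob, set it over the housing and press it down until the clip arms snap under the housing's rim and it sits level and fully home. Leave the plain blue cover where it is; the grey housing is already closed.

Things in the scene. Friction and masses are not known exactly. Their poses are not given: they have to be found in the camera images.
- cover: Loose yellow cover, 0.1 kg, upright on 3 black sprung clip arms (24 mm wide, out to 51 mm from axis, inward beads 77 mm across; they spread by themselves, 10-20 N presses them over the rim). Origin: on axis at the arms' underside, z up. Disc 92 mm across, 26.5-31 mm above origin; round knob to grip 28 mm across, 31-61 mm above it. Skirt 88 mm inside, down to 14 mm. Yaw is free.
- housing: Open green bearing housing, fixed, bright shaft end on top. Origin: centre of underside, z up. Foot 110x110x12 mm, bolts to 18; neck 72 mm across; rim 84 mm across, 32-36 mm up; then tapers to a flat top 64 mm across at 50 mm, guiding the cover. Yaw is free. Cover home: disc on the flat top, its origin 23.5 mm above this one on the same axis; merely set down it stays over 10 mm higher.
- plain_cover: Loose blue cover with the same disc, knob and skirt but no clip arms: leave it alone. Origin: on axis at the underside of the skirt, which stands on the table; disc 12.5-17 mm, knob 17-47 mm above the origin.
- closed_housing: Grey fixed housing shaped like the green one, already closed with an orange cover: leave it. Origin: centre of its underside; 84.5 mm tall with its cover's knob.
There are look-alikes about, which are no part of the job. Of the things that look like the cover, the largest one is meant.

How it is judged:
By the outcome, as a careful person would: the job done as asked, in the order asked, and still so for the second after the job is handed in, with the robot touching nothing.
It also fails if it takes over 40 s, if anything falls off the work surface, if the arm or the gripper's body presses on something with over 40 N, if the wrist force passes 120 N, or if a joint passes its speed limit or range.

## Working session

There is one attempt and no reset: what is moved stays moved. The work goes in short steps, Python scripts to look and compute and a tool call to move; the robot and the scene stay as the last step left them, time stands still between calls to the robot, and variables do not carry over. Pictures are saved under pics/ and viewed, and the job is handed in when it is done.

Besides the shell and the picture viewer there is one more tool, called after "Call:" in YAML: its name, and indented under it one key for each argument. servo_tool: Moves the arm, as the interface text tells. Its arguments: {"type":"object","properties":{"series":{"type":"array","items":{"type":"object","properties":{"dx":{"type":"number"},"dy":{"type":"number"},"dz":{"type":"number"},"spin":{"type":"number"},"hand":{"type":"number"}}}},"squeeze":{"type":"number"}},"required":["series"]}

```bash
mkdir -p pics
cat > h.py <<'E'
import numpy as np, cv2
from plant import get_obs, cams, workorder
def grab(n):
    c=cams.camera(n); np.savez('%s.npz'%n,**c); return c
def load(n):
    return dict(np.load('%s.npz'%n))
def cloud(c):
    d=c['depth']; f=200/np.tan(np.radians(float(c['fov_y']))/2)
    v,u=np.mgrid[0:400,0:640]
    P=np.stack([(u-c['cx'])/f*d,(v-c['cy'])/f*d,d],-1)
    R,_=cv2.Rodrigues(np.array(c['rvec'],float).reshape(3,1))
    W=(P-np.array(c['tvec']).reshape(3))@R
    W[d==0]=np.nan
    return W
def save(n,img,s=1):
    if s!=1: img=cv2.resize(img,None,fx=s,fy=s,interpolation=cv2.INTER_CUBIC)
    cv2.imwrite('pics/'+n,img[...,::-1])
E
python3 - <<'E'
from h import *
for n in ('scene','top'):
    c=grab(n); save(n+'0.png',c['color']); print(n,c['fov_y'],c['rvec'],c['tvec'],c['cx'],c['cy'])
o=get_obs(); print(o)
E
```

```text
scene 53.1936458361241 [ 2.20850018  0.92839065 -0.35697079] [-0.37872683 -0.2340739   1.22063348] 317.0202108136729 202.37731496807464
top 48.6230713290073 [ 2.12781421 -2.14742737  0.15918628] [0.02196309 0.49265167 0.8580036 ] 323.7423123232674 199.60161009862992
{'t': 0.1, 'q': array([-1.19761514e+00,  3.51152640e-01,  1.65236867e+00,  1.60026128e-06,
        1.13912107e+00, -8.46030941e-02]), 'qd': array([ 2.49208716e-04, -1.97785198e-03, -2.60097164e-03,  1.35081873e-04,
        4.77618619e-04,  9.45789643e-05]), 'tau': array([ 1.67319554e-04, -4.98026276e+01, -2.85706115e+01,  6.99529471e-02,
        2.38760834e-02, -5.97893063e-05]), 'eef_pos': array([ 0.24299071, -0.49307717,  0.23716828]), 'eef_rot': array([ 0.1603885 , -0.16049421,  0.68903159, -0.68829689]), 'contact_force': array([-0.37343581,  0.49928825, -0.28267883]), 'ft_torque': array([-0.01842413, -0.01838545, -0.00417511]), 'opening': 0.0927374458393403}
```

View pics/scene0.png

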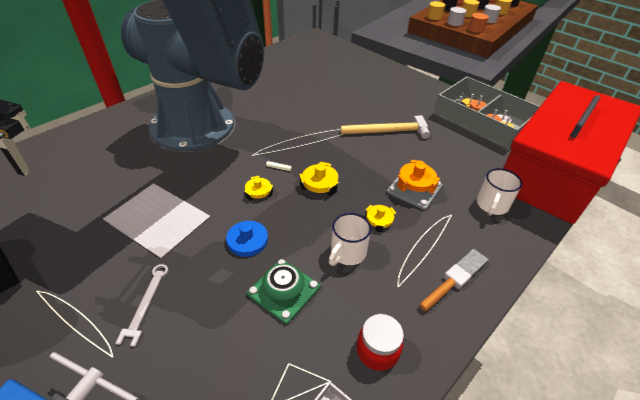

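View pics/top0.png

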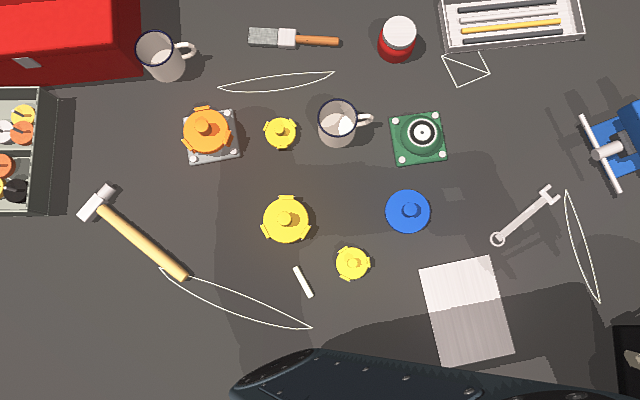

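Candidates for the cover: the large yellow one at top (286,219) / scene (320,179), and small yellow ones at top (281,133) and (352,263) / scene (380,216) and (258,187). The blue plain cover is at top (408,211), and the orange cover on the grey housing at top (206,131). I choose the large yellow one, and check its size and clip arms next.

```bash
cat > m.py <<'E'
from h import *
def masks(c):
    hsv=cv2.cvtColor(c['color'],cv2.COLOR_RGB2HSV); H,S,V=[hsv[...,i].astype(int) for i in range(3)]
    return dict(yellow=(H>=22)&(H<=34)&(S>150)&(V>60), green=(H>60)&(H<95)&(S>100)&(V>25), blue=(H>100)&(H<120)&(S>170)&(V>80), orange=(H>8)&(H<20)&(S>180)&(V>120))
def circ(xy):
    A=np.c_[2*xy,np.ones(len(xy))]; s=np.linalg.lstsq(A,(xy**2).sum(1),rcond=None)[0]
    return s[:2],np.sqrt(s[2]+s[:2]@s[:2])
E
python3 - <<'E'
from m import *
for n in('top','scene'):
    c=load(n);W=cloud(c);M=masks(c)
    print(n,'table z',np.nanmedian(W[...,2][150:300:5,150:500:5]))
    for k,m in M.items():
        N,L,st,ce=cv2.connectedComponentsWithStats(m.astype(np.uint8))
        for i in range(1,N):
            if st[i,4]<150: continue
            p=W[L==i]; p=p[np.isfinite(p[:,0])]
            if len(p)<50: continue
            if np.hypot(*np.median(p[:,:2],0))>0.95: continue
            q=p[p[:,2]>p[:,2].max()-0.006]
            try:hull=cv2.minEnclosingCircle(p[:,:2].astype(np.float32))
            except: hull=None
            print(k,ce[i].round(),st[i,4],'med',np.median(p,0).round(4),'zr',np.percentile(p[:,2],[1,99]).round(4),'top c',cv2.minEnclosingCircle(q[:,:2].astype(np.float32)),'enc',hull)
c=load('top');save('crop0.png',np.hstack([c['color'][180:260,240:340],c['color'][95:175,370:470]]),4)
E
```

```text
top table z 0.0002417042120831043
yellow [276. 133.] 481 med [0.6371 0.1171 0.0218] zr [0.013  0.0444] top c ((0.6413954496383667, 0.10964551568031311), 0.009443399496376514) enc ((0.6393001079559326, 0.11235897988080978), 0.03539974242448807)
yellow [295. 210.] 288 med [0.4789 0.0741 0.0309] zr [0.0269 0.0346] top c ((0.4630921483039856, 0.08733813464641571), 0.046443793922662735) enc ((0.4630921483039856, 0.08733813464641571), 0.046443793922662735)
blue [409. 208.] 1076 med [ 0.479  -0.1585  0.0167] zr [0.0128 0.0486] top c ((0.4717344641685486, -0.1544293910264969), 0.013587717898190022) enc ((0.47146937251091003, -0.15482857823371887), 0.04541286453604698)
scene table z 0.002602053613568062
yellow [320. 177.] 816 med [0.4629 0.0827 0.0333] zr [0.0172 0.0648] top c ((0.4553031921386719, 0.09243860840797424), 0.01434866338968277) enc ((0.445920467376709, 0.10944126546382904), 0.067578986287117)
yellow [422. 180.] 170 med [0.6603 0.2404 0.0562] zr [0.0536 0.0592] top c ((0.636304497718811, 0.25460338592529297), 0.044402532279491425) enc ((0.636304497718811, 0.25460338592529297), 0.0
[... 1002 characters left out ...]
419563) enc ((0.5709290504455566, -0.5972002148628235), 0.03410961106419563)
orange [418. 173.] 236 med [0.6431 0.2458 0.0583] zr [0.0535 0.086 ] top c ((0.639059841632843, 0.252823144197464), 0.013722432777285576) enc ((0.6073328256607056, 0.29421162605285645), 0.07629765570163727)
orange [415. 185.] 308 med [0.6536 0.2157 0.0482] zr [0.0018 0.0605] top c ((0.6425255537033081, 0.24943587183952332), 0.04990263283252716) enc ((0.6218922138214111, 0.2744326889514923), 0.07325489073991776)
orange [437. 294.] 286 med [0.858  0.0193 0.0197] zr [0.0145 0.0231] top c ((0.8546178340911865, 0.025796879082918167), 0.0478653609752655) enc ((0.8546178340911865, 0.025796879082918167), 0.0478653609752655)
```

View pics/crop0.png

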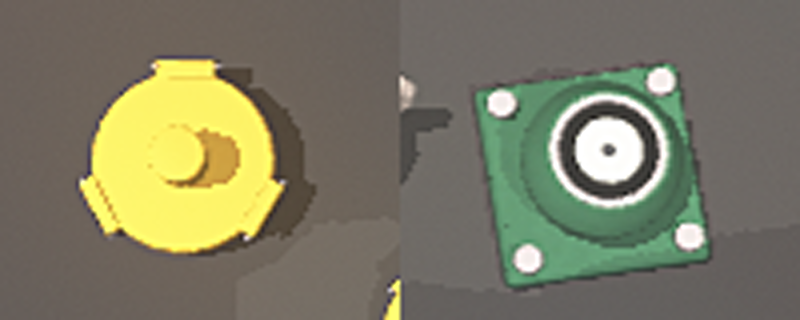

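The left crop shows the large yellow disc with three clips at its edge and a knob. The right crop shows the green open housing with its bright shaft end at top (422,132). Disc height and 46 mm radius match the description. Next I fit both axes in both cameras.

```bash
cat > fit.py <<'E'
from m import *
def inr(W,c,r,z0,z1):
    k=(np.hypot(W[...,0]-c[0],W[...,1]-c[1])<r)&(W[...,2]>z0)&(W[...,2]<z1); return k
def rep(name,W,c,r,z0,z1):
    p=W[inr(W,c,r,z0,z1)]
    if len(p)<10: print(name,len(p)); return
    e=cv2.minEnclosingCircle(p[:,:2].astype(np.float32))
    h=cv2.convexHull(p[:,:2].astype(np.float32))[:,0]
    cc,rr=circ(h)
    print(name,len(p),'z',np.percentile(p[:,2],[5,50,95]).round(4),'enc',np.round(e[0],4),round(e[1],4),'hullfit',cc.round(4),rr.round(4))
E
python3 - <<'E'
from fit import *
for n in('top','scene'):
    W=cloud(load(n)); print(n)
    Y=(.463,.088);G=(.632,-.183)
    rep('knob',W,Y,.03,.054,.07); rep('disc',W,Y,.06,.0265,.036); rep('arms+',W,Y,.06,.02,.036)
    rep('flat',W,G,.05,.046,.056);rep('top+',W,G,.05,.053,.08); rep('taper',W,G,.06,.030,.056);rep('foot',W,G,.085,.007,.02)
    c=load(n);
    k=inr(W,G,.085,.009,.016); 
    p=W[k]; print('footrect',cv2.minAreaRect(p[:,:2].astype(np.float32)))
E
```

```text
top
knob 155 z [0.0578 0.0606 0.0634] enc [0.4535 0.0967] 0.0139 hullfit [0.4532 0.0966] 0.0133
disc 1512 z [0.0282 0.031  0.0341] enc [0.4548 0.0936] 0.0517 hullfit [0.4546 0.0953] 0.048
arms+ 1523 z [0.0281 0.031  0.0341] enc [0.4548 0.0936] 0.0517 hullfit [0.4547 0.0953] 0.0479
flat 888 z [0.0468 0.0497 0.0525] enc [ 0.6274 -0.1829] 0.0384 hullfit [ 0.628  -0.1829] 0.0369
top+ 18 z [0.0531 0.0535 0.0543] enc [ 0.629  -0.1809] 0.0299 hullfit [ 0.6308 -0.1804] 0.026
taper 1256 z [0.0365 0.0487 0.0521] enc [ 0.6289 -0.183 ] 0.0425 hullfit [ 0.6287 -0.1832] 0.0417
foot 1270 z [0.0083 0.0114 0.0172] enc [ 0.6276 -0.1829] 0.0749 hullfit [ 0.6279 -0.183 ] 0.07
footrect ((0.6282930970191956, -0.18287232518196106), (0.10967830568552017, 0.10975579917430878), 7.644786834716797)
scene
knob 87 z [0.0559 0.0621 0.0649] enc [0.4554 0.0922] 0.0144 hullfit [0.4553 0.0924] 0.0139
disc 606 z [0.0297 0.0329 0.0352] enc [0.455  0.0925] 0.0523 hullfit [0.4557 0.0911] 0.0493
arms+ 677 z [0.0233 0.0328 0.0352] enc [0.4568 0.0923] 0.0529 hullfit [0.4555 0.0916] 0.049
flat 982 z [0.047  0.0523 0.0545] enc [ 0.6312 -0.1875] 0.0388 hullfit [ 0.6308 -0.1878] 0.0377
top+ 308 z [0.0531 0.0537 0.0551] enc [ 0.631  -0.1869] 0.0323 hullfit [ 0.6312 -0.1873] 0.0311
taper 1250 z [0.0385 0.0516 0.0544] enc [ 0.6317 -0.1882] 0.0422 hullfit [ 0.632  -0.1883] 0.0409
foot 1264 z [0.0101 0.014  0.0187] enc [ 0.6309 -0.1878] 0.0743 hullfit [ 0.6316 -0.1893] 0.0707
footrect ((0.6305009722709656, -0.18764907121658325), (0.11021067202091217, 0.11022542417049408), 7.17225980758667)
```

Run:
```python
from fit import *
from scipy.spatial.transform import Rotation as Ro
o=get_obs(); w=o['eef_rot']; R=Ro.from_quat([w[1],w[2],w[3],w[0]]).as_matrix(); print(R.round(3)); print(o['t'])
W=cloud(load('top'));
# what is tall within 0.14 of the cover / housing
for c in((.4545,.0944),(.6295,-.1853)):
    d=np.hypot(W[...,0]-c[0],W[...,1]-c[1]); k=(d>.056)&(d<.15)&(W[...,2]>.03)
    a=np.degrees(np.arctan2(W[...,1]-c[1],W[...,0]-c[0]))
    for s in range(-180,180,30):
        m=k&(a>=s)&(a<s+30)
        if m.sum()>5: print(c,s,m.sum(),d[m].min().round(3),W[...,2][m].max().round(3))
```

```text
[[-0.897 -0.     0.442]
 [-0.442  0.001 -0.897]
 [-0.    -1.    -0.001]]
0.1
(0.6295, -0.1853) 60 189 0.105 0.085
(0.6295, -0.1853) 90 33 0.141 0.084
(0.6295, -0.1853) 150 7 0.148 0.048
```

Call:
servo_tool:
  series:
    - {"dx":10,"dy":28,"dz":-3,"hand":60}
    - {"dx":10,"dy":28,"dz":-3,"hand":60}
    - {"dx":10,"dy":28,"dz":-3,"hand":60}
    - {"dx":10,"dy":28,"dz":-3,"hand":60}
    - {"dx":10,"dy":28,"dz":-3,"hand":60}
    - {"dx":10,"dy":28,"dz":-3,"hand":60}
    - {"dx":21.2,"dy":58.8,"dz":-8,"hand":60}
    - {"dx":21.2,"dy":58.8,"dz":-8,"hand":60}
    - {"dx":21.2,"dy":58.8,"dz":-8,"hand":60}
    - {"dx":21.2,"dy":58.8,"dz":-8,"hand":60}
  squeeze: 40

```text
schema error: expected keys dx, dy, dz, spin, hand
```

Call:
servo_tool:
  series:
    - {"dx":0,"dy":0,"dz":0}

```text
schema error: expected keys dx, dy, dz, spin, hand
```

Call:
servo_tool:
  series:
    - {"dx":10,"dy":28,"dz":-3,"spin":0,"hand":60}
    - {"dx":10,"dy":28,"dz":-3,"spin":0,"hand":60}
    - {"dx":10,"dy":28,"dz":-3,"spin":0,"hand":60}
    - {"dx":10,"dy":28,"dz":-3,"spin":0,"hand":60}
    - {"dx":10,"dy":28,"dz":-3,"spin":0,"hand":60}
    - {"dx":10,"dy":28,"dz":-3,"spin":0,"hand":60}
    - {"dx":21.2,"dy":58.8,"dz":-8,"spin":0,"hand":60}
    - {"dx":21.2,"dy":58.8,"dz":-8,"spin":0,"hand":60}
    - {"dx":21.2,"dy":58.8,"dz":-8,"spin":0,"hand":60}
    - {"dx":21.2,"dy":58.8,"dz":-8,"spin":0,"hand":60}
  squeeze: 40

```text
t: 1.1
eef_pos: [0.4109, -0.0255, 0.1773]
eef_rot: [-0.161, 0.16, -0.689, 0.689]
contact_force: [1.3, -0.4, 0.1]
opening: 0.0559
```

Call:
servo_tool:
  series:
    - {"dx":0,"dy":0,"dz":0,"spin":0,"hand":60}
    - {"dx":0,"dy":0,"dz":0,"spin":0,"hand":60}

```text
t: 1.3
eef_pos: [0.4106, -0.0267, 0.1772]
eef_rot: [0.161, -0.162, 0.688, -0.688]
contact_force: [-0.3, -0.3, 0.7]
opening: 0.0555
```

Call:
servo_tool:
  series:
    - {"dx":2.2,"dy":6,"dz":-2,"spin":0,"hand":60}
    - {"dx":4.4,"dy":12.1,"dz":-4,"spin":0,"hand":60}
    - {"dx":4.4,"dy":12.1,"dz":-6,"spin":0,"hand":60}
    - {"dx":4.4,"dy":12.1,"dz":-7,"spin":0,"hand":60}
    - {"dx":4.4,"dy":12.1,"dz":-7,"spin":0,"hand":60}

```text
t: 1.8
eef_pos: [0.4538, 0.0922, 0.1063]
eef_rot: [0.159, -0.161, 0.689, -0.689]
contact_force: [-0.0, 0.3, 0.1]
opening: 0.0558
```

Run:
```python
from h import *
c=grab('scene');save('s1.png',c['color'][80:280,200:440],3); d=grab('top');save('t1.png',d['color'][100:300,180:420],3)
print(get_obs()['eef_pos'])
```

```text
[0.45473278 0.09189783 0.10802936]
```

View pics/s1.png

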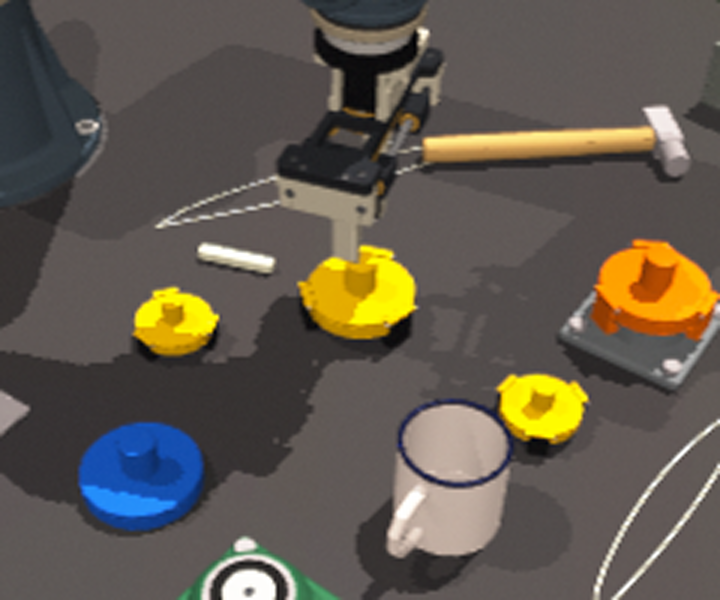

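View pics/t1.png

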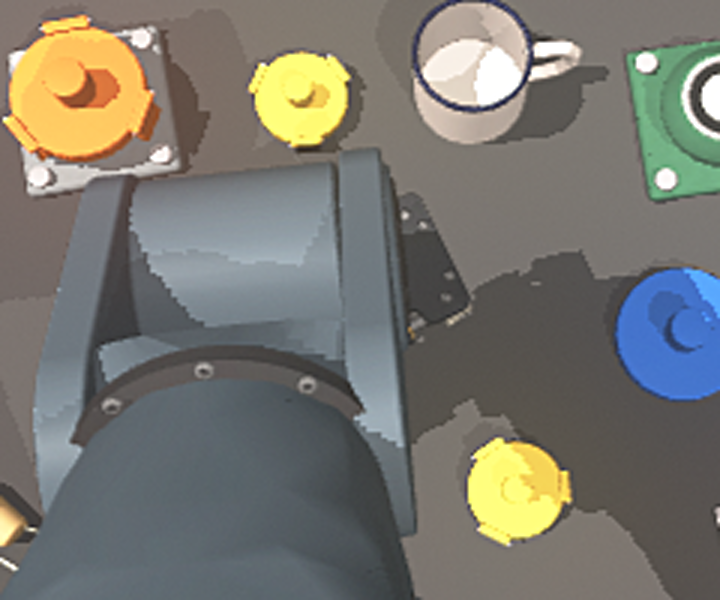

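The scene crop shows the finger directly above the large cover's knob (crop 345,240); the arm hides the top view. I go down and watch the force.

Call:
servo_tool:
  series:
    - {"dx":0,"dy":0.2,"dz":-1.5,"spin":0,"hand":60}
    - {"dx":0,"dy":0.2,"dz":-3,"spin":0,"hand":60}
    - {"dx":0,"dy":0.2,"dz":-4.2,"spin":0,"hand":60}
    - {"dx":0,"dy":0.2,"dz":-5.0,"spin":0,"hand":60}
    - {"dx":0,"dy":0.2,"dz":-5.2,"spin":0,"hand":60}
    - {"dx":0,"dy":0.2,"dz":-5.2,"spin":0,"hand":60}

```text
t: 2.5
eef_pos: [0.4548, 0.0952, 0.0557]
eef_rot: [-0.16, 0.16, -0.689, 0.689]
contact_force: [-0.1, -0.9, -0.2]
opening: 0.056
```

Call:
servo_tool:
  series:
    - {"dx":0,"dy":0,"dz":-0.2,"spin":0,"hand":60}
    - {"dx":0,"dy":0,"dz":-0.2,"spin":0,"hand":20}
    - {"dx":0,"dy":0,"dz":-0.2,"spin":0,"hand":10}
    - {"dx":0,"dy":0,"dz":-0.2,"spin":0,"hand":10}
    - {"dx":0,"dy":0,"dz":-0.2,"spin":0,"hand":10}
    - {"dx":0,"dy":0,"dz":-0.2,"spin":0,"hand":10}
    - {"dx":0,"dy":0,"dz":-0.2,"spin":0,"hand":10}
  squeeze: 40

```text
t: 3.2
eef_pos: [0.4548, 0.0955, 0.0536]
eef_rot: [0.161, -0.16, 0.689, -0.689]
contact_force: [-0.2, 0.2, 1.2]
opening: 0.0273
```

Call:
servo_tool:
  series:
    - {"dx":0,"dy":0,"dz":2,"spin":0,"hand":10}
    - {"dx":0,"dy":0,"dz":5,"spin":0,"hand":10}
    - {"dx":0,"dy":0,"dz":9,"spin":0,"hand":10}
    - {"dx":0,"dy":0,"dz":12,"spin":0,"hand":10}
    - {"dx":0,"dy":0,"dz":12,"spin":0,"hand":10}
  squeeze: 50

```text
t: 3.7
eef_pos: [0.4563, 0.0957, 0.1768]
eef_rot: [-0.163, 0.158, -0.688, 0.689]
contact_force: [-0.1, -0.2, -1.5]
opening: 0.0272
```

Run:
```python
from h import *
c=grab('scene');save('s2.png',c['color'][80:280,200:440],3)
o=get_obs();print(o['eef_pos'],o['opening'],o['contact_force'])
```

```text
[0.45530648 0.09554824 0.17470127] 0.027014358510397553 [-0.0137039   0.77730455 -1.34910387]
```

View pics/s2.png

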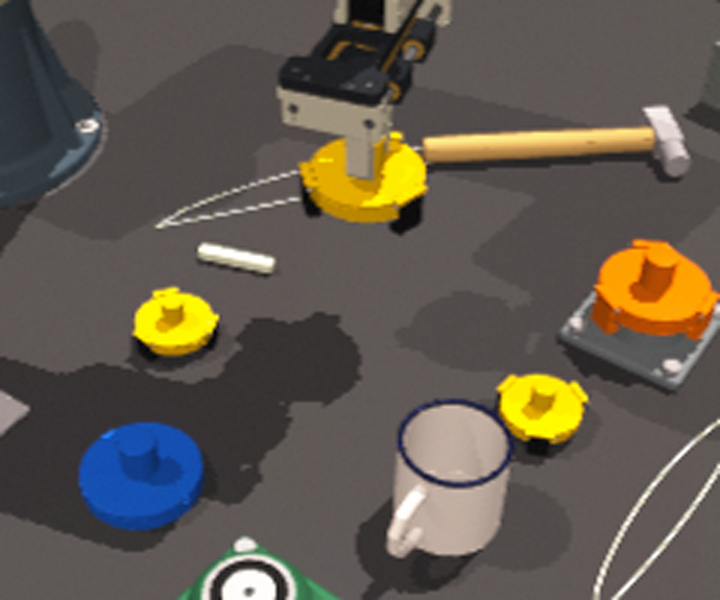

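The cover hangs level in the grip (crop 365,180). I carry it over the housing by the relative offset (17.5, -28.0 cm).

Call:
servo_tool:
  series:
    - {"dx":2,"dy":-3.2,"dz":0,"spin":0,"hand":10}
    - {"dx":4.4,"dy":-7,"dz":0,"spin":0,"hand":10}
    - {"dx":6.6,"dy":-10.5,"dz":0,"spin":0,"hand":10}
    - {"dx":8.8,"dy":-14,"dz":0,"spin":0,"hand":10}
    - {"dx":11,"dy":-17.5,"dz":0,"spin":0,"hand":10}
    - {"dx":13.2,"dy":-21,"dz":0,"spin":0,"hand":10}
    - {"dx":15.2,"dy":-24.3,"dz":0,"spin":0,"hand":10}
    - {"dx":16.8,"dy":-26.9,"dz":0,"spin":0,"hand":10}
    - {"dx":17.5,"dy":-28,"dz":0,"spin":0,"hand":10}
    - {"dx":17.5,"dy":-28,"dz":0,"spin":0,"hand":10}

```text
t: 4.75
eef_pos: [0.6294, -0.1852, 0.1716]
eef_rot: [0.159, -0.161, 0.689, -0.688]
contact_force: [-0.5, 1.3, -1.2]
opening: 0.0274
```

Call:
servo_tool:
  series:
    - {"dx":0,"dy":0,"dz":-1.5,"spin":0,"hand":10}
    - {"dx":0,"dy":0,"dz":-3,"spin":0,"hand":10}
    - {"dx":0,"dy":0,"dz":-3.5,"spin":0,"hand":10}
    - {"dx":0,"dy":0,"dz":-3.5,"spin":0,"hand":10}

```text
t: 5.15
eef_pos: [0.6289, -0.1836, 0.137]
eef_rot: [0.16, -0.161, 0.689, -0.688]
contact_force: [0.3, 0.5, -1.1]
opening: 0.0273
```

Run:
```python
from fit import *
c=grab('scene');save('s3.png',c['color'][180:340,180:400],3); d=grab('top');save('t3.png',d['color'][60:200,330:510],3)
o=get_obs();print(o['eef_pos'],o['opening'],o['contact_force'],o['t'])
```

```text
[ 0.62972142 -0.18421262  0.13860726] 0.027414925095438622 [-0.58395191  0.7964353  -0.24691471] 5.25
```

View pics/s3.png

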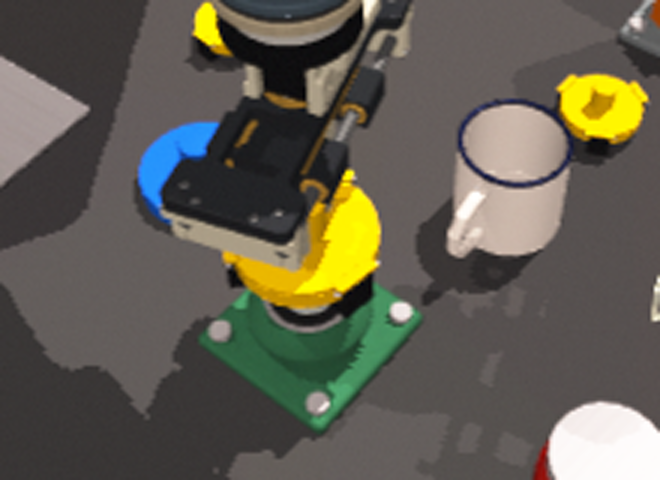

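View pics/t3.png

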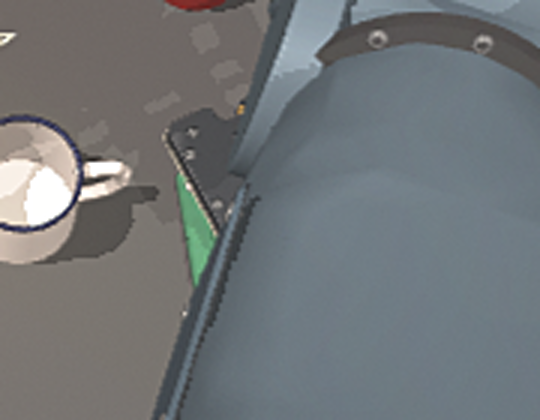

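```bash
cat > sc.py <<'E'
from fit import *
from scipy.optimize import least_squares
def disc(c,guess,zd):
    """project disc's lower front edge: use yellow points near disc top height, arcs"""
    W=cloud(c);M=masks(c)['yellow']
    k=M&inr(W,guess,.065,zd-.003,zd+.006)
    p=W[k]; print('n',len(p),'z',np.percentile(p[:,2],[5,50,95]).round(4))
    A=np.c_[p[:,:2],np.ones(len(p))]; pl=np.linalg.lstsq(A,p[:,2],rcond=None)[0]; print('tilt mrad',(pl[:2]*1e3).round(1))
    h=cv2.convexHull(p[:,:2].astype(np.float32))[:,0]
    print(h.round(4).tolist())
    rel=np.hypot(*(h-np.array(guess)).T)
    return p,h
if __name__=='__main__':
    c=load('scene'); p,h=disc(c,(.631,-.1875),.1175)
    g=np.array([.631,-.1875])
    a=np.degrees(np.arctan2(*(h-g).T[::-1])); r=np.hypot(*(h-g).T)
    for x in sorted(zip(a.round(),(r*1e3).round(1))): print(x,end=' ')
E
python3 sc.py
```

```text
n 772 z [0.115  0.1167 0.1196]
tilt mrad [ 8.1 -0.6]
[[0.6796000003814697, -0.1890999972820282], [0.6794000267982483, -0.17900000512599945], [0.6777999997138977, -0.17260000109672546], [0.6596999764442444, -0.15279999375343323], [0.6583999991416931, -0.15160000324249268], [0.6500999927520752, -0.1462000012397766], [0.6442999839782715, -0.14329999685287476], [0.6401000022888184, -0.14190000295639038], [0.616100013256073, -0.13500000536441803], [0.6150000095367432, -0.13660000264644623], [0.6144000291824341, -0.1386999934911728], [0.609499990940094, -0.2321999967098236], [0.6111000180244446, -0.23350000381469727], [0.6128000020980835, -0.23479999601840973], [0.6360999941825867, -0.23100000619888306], [0.6510999798774719, -0.22540000081062317], [0.6596999764442444, -0.21889999508857727], [0.6657999753952026, -0.21250000596046448], [0.6783000230789185, -0.19740000367164612], [0.6793000102043152, -0.19349999725818634]]
(np.float64(-116.0), np.float64(49.6)) (np.float64(-113.0), np.float64(50.1)) (np.float64(-111.0), np.float64(50.7)) (np.float64(-83.0), np.float64(43.8)) (np.float64(-62.0), np.float64(42.9)) (np.float64(-48.0), np.float64(42.6)) (np.float64(-36.0), np.float64(42.9)) (np.float64(-12.0), np.float64(48.3)) (np.float64(-7.0), np.float64(48.7)) (np.float64(-2.0), np.float64(48.7)) (np.float64(10.0), np.float64(49.1)) (np.float64(18.0), np.float64(49.1)) (np.float64(50.0), np.float64(45.0)) (np.float64(53.0), np.float64(45.2)) (np.float64(65.0), np.float64(45.5)) (np.float64(73.0), np.float64(46.2)) (np.float64(79.0), np.float64(46.5)) (np.float64(106.0), np.float64(54.5)) (np.float64(107.0), np.float64(53.4)) (np.float64(109.0), np.float64(51.6))
```

Call:
servo_tool:
  series:
    - {"dx":0,"dy":-0.1,"dz":-1,"spin":0,"hand":10}
    - {"dx":0,"dy":-0.1,"dz":-2,"spin":0,"hand":10}
    - {"dx":0,"dy":-0.1,"dz":-3,"spin":0,"hand":10}
    - {"dx":0,"dy":-0.1,"dz":-3.5,"spin":0,"hand":10}
    - {"dx":0,"dy":-0.1,"dz":-3.8,"spin":0,"hand":10}
    - {"dx":0,"dy":-0.1,"dz":-4.1,"spin":0,"hand":10}
    - {"dx":0,"dy":-0.1,"dz":-4.1,"spin":0,"hand":10}
  squeeze: 60

```text
t: 5.95
eef_pos: [0.6296, -0.1855, 0.0972]
eef_rot: [0.16, -0.16, 0.689, -0.689]
contact_force: [-0.5, -0.1, -1.0]
opening: 0.0273
```

Call:
servo_tool:
  series:
    - {"dx":0,"dy":0,"dz":-0.3,"spin":0,"hand":10}
    - {"dx":0,"dy":0,"dz":-0.6,"spin":0,"hand":10}
    - {"dx":0,"dy":0,"dz":-0.8,"spin":0,"hand":10}
    - {"dx":0,"dy":0,"dz":-0.8,"spin":0,"hand":10}

```text
t: 6.35
eef_pos: [0.6304, -0.1858, 0.0903]
eef_rot: [-0.161, 0.16, -0.688, 0.689]
contact_force: [2.0, -0.9, 4.3]
opening: 0.0271
```

Call:
servo_tool:
  series:
    - {"dx":0.05,"dy":0,"dz":-0.15,"spin":0,"hand":10}
    - {"dx":0.05,"dy":0,"dz":-0.3,"spin":0,"hand":10}
    - {"dx":0.05,"dy":0,"dz":-0.4,"spin":0,"hand":10}
    - {"dx":0.05,"dy":0,"dz":-0.4,"spin":0,"hand":10}

```text
t: 6.75
eef_pos: [0.6306, -0.1857, 0.0859]
eef_rot: [-0.161, 0.16, -0.688, 0.689]
contact_force: [2.0, -0.7, 2.3]
opening: 0.0271
```

Call:
servo_tool:
  series:
    - {"dx":0,"dy":0,"dz":-0.15,"spin":0,"hand":10}
    - {"dx":0,"dy":0,"dz":-0.3,"spin":0,"hand":10}
    - {"dx":0,"dy":0,"dz":-0.4,"spin":0,"hand":10}
    - {"dx":0,"dy":0,"dz":-0.4,"spin":0,"hand":10}

```text
t: 7.15
eef_pos: [0.6298, -0.1854, 0.0807]
eef_rot: [0.16, -0.161, 0.689, -0.688]
contact_force: [2.0, 0.4, -3.3]
opening: 0.0266
```

Call:
servo_tool:
  series:
    - {"dx":0,"dy":0,"dz":-0.15,"spin":0,"hand":10}
    - {"dx":0,"dy":0,"dz":-0.3,"spin":0,"hand":10}
    - {"dx":0,"dy":0,"dz":-0.4,"spin":0,"hand":10}
    - {"dx":0,"dy":0,"dz":-0.4,"spin":0,"hand":10}

```text
t: 7.55
eef_pos: [0.6301, -0.1855, 0.0774]
eef_rot: [0.16, -0.161, 0.689, -0.689]
contact_force: [0.6, 0.4, -1.5]
opening: 0.0273
```

Run:
```python
from sc import *
c=grab('scene');save('s4.png',c['color'][200:340,200:370],4)
o=get_obs();print(o['eef_pos'],o['opening'],o['contact_force'],o['t'])
disc(c,(.631,-.1875),.0565)
```

```text
[ 0.63021133 -0.18553383  0.07755975] 0.027219195335274747 [-0.01472693  0.00589409 -0.88223052] 7.6
n 646 z [0.0548 0.0568 0.0598]
tilt mrad [28.   6.7]
[[0.6807000041007996, -0.17829999327659607], [0.6800000071525574, -0.17499999701976776], [0.6625000238418579, -0.15569999814033508], [0.6601999998092651, -0.1535000056028366], [0.651199996471405, -0.1476999968290329], [0.6414999961853027, -0.14399999380111694], [0.6172000169754028, -0.13760000467300415], [0.6144999861717224, -0.2363000065088272], [0.6431999802589417, -0.23080000281333923], [0.6549000144004822, -0.22599999606609344], [0.659500002861023, -0.2224999964237213], [0.6624000072479248, -0.2199999988079071], [0.6797999739646912, -0.20309999585151672], [0.6801999807357788, -0.19339999556541443]]
```

View pics/s4.png

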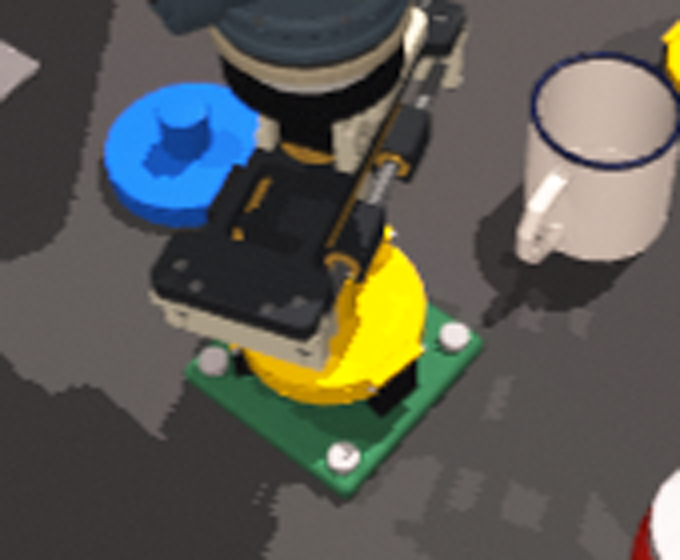

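The disc reads about 2 mm over home in the scene camera, which is that camera's usual bias. I press a bit further to feel a hard stop.

Call:
servo_tool:
  series:
    - {"dx":0,"dy":0,"dz":-0.1,"spin":0,"hand":10}
    - {"dx":0,"dy":0,"dz":-0.15,"spin":0,"hand":10}
    - {"dx":0,"dy":0,"dz":-0.15,"spin":0,"hand":10}

```text
t: 7.9
eef_pos: [0.6304, -0.1856, 0.0771]
eef_rot: [-0.161, 0.16, -0.689, 0.689]
contact_force: [-3.5, 0.6, 8.4]
opening: 0.0269
```

Call:
servo_tool:
  series:
    - {"dx":0,"dy":0,"dz":-0.1,"spin":0,"hand":10}
    - {"dx":0,"dy":0,"dz":-0.25,"spin":0,"hand":10}
    - {"dx":0,"dy":0,"dz":-0.25,"spin":0,"hand":10}

```text
t: 8.2
eef_pos: [0.6305, -0.1856, 0.0771]
eef_rot: [-0.161, 0.16, -0.688, 0.689]
contact_force: [-14.7, 5.4, 30.9]
opening: 0.0268
```

That is a hard stop: z stays at 0.0771 while the force rises to 31 N. I relieve the push, let go and lift.

Call:
servo_tool:
  series:
    - {"dx":0,"dy":0,"dz":0.2,"spin":0,"hand":10}
    - {"dx":0,"dy":0,"dz":0.35,"spin":0,"hand":10}
    - {"dx":0,"dy":0,"dz":0.35,"spin":0,"hand":60}
    - {"dx":0,"dy":0,"dz":0.35,"spin":0,"hand":60}
    - {"dx":0,"dy":0,"dz":0.35,"spin":0,"hand":60}
    - {"dx":0,"dy":0,"dz":0.35,"spin":0,"hand":60}
    - {"dx":0,"dy":0,"dz":0.35,"spin":0,"hand":60}

```text
t: 8.9
eef_pos: [0.6301, -0.1855, 0.0768]
eef_rot: [0.16, -0.16, 0.689, -0.689]
contact_force: [1.2, 0.6, 0.2]
opening: 0.0552
```

Call:
servo_tool:
  series:
    - {"dx":0,"dy":0,"dz":1.5,"spin":0,"hand":60}
    - {"dx":0,"dy":0,"dz":4,"spin":0,"hand":60}
    - {"dx":0,"dy":0,"dz":8,"spin":0,"hand":60}
    - {"dx":-4,"dy":-2,"dz":12,"spin":0,"hand":60}
    - {"dx":-8,"dy":-5,"dz":14,"spin":0,"hand":60}
    - {"dx":-12,"dy":-8,"dz":14,"spin":0,"hand":60}
    - {"dx":-16,"dy":-12,"dz":14,"spin":0,"hand":60}
    - {"dx":-20,"dy":-15,"dz":14,"spin":0,"hand":60}
    - {"dx":-24,"dy":-18,"dz":14,"spin":0,"hand":60}
    - {"dx":-24,"dy":-18,"dz":14,"spin":0,"hand":60}

```text
t: 9.9
eef_pos: [0.3873, -0.3676, 0.2183]
eef_rot: [-0.16, 0.16, -0.688, 0.689]
contact_force: [0.7, 0.5, 0.7]
opening: 0.0561
```

Run:
```python
from fit import *
for n in('top','scene'):
    c=grab(n); W=cloud(c);print(n)
    b=(.6282,-.1829) if n=='top' else (.6307,-.1877)
    rep('knob',W,b,.03,.077,.095); rep('disc',W,b,.06,.048,.065)
    k=inr(W,b,.043,.048,.065)&~inr(W,b,.022,0,.2); p=W[k]; 
    A=np.c_[p[:,:2],np.ones(len(p))]; pl=np.linalg.lstsq(A,p[:,2],rcond=None)[0]; print('tilt mrad',(pl[:2]*1e3).round(1),np.median(p[:,2]))
    g=(.6353,.2540) if n=='top' else (.639,.2505)
    rep('grey knob',W,g,.03,.077,.095); k=inr(W,g,.04,.048,.065)&~inr(W,g,.022,0,.2);p=W[k];A=np.c_[p[:,:2],np.ones(len(p))]; pl=np.linalg.lstsq(A,p[:,2],rcond=None)[0]; print('grey tilt',(pl[:2]*1e3).round(1),np.median(p[:,2]))
    save(n+'5.png',c['color'])
    if n=='scene': save('s5c.png',c['color'][220:340,210:360],5)
o=get_obs();print(o['eef_pos'],o['opening'],o['contact_force'],o['t'])
```

```text
top
knob 159 z [0.0801 0.0835 0.0862] enc [ 0.6281 -0.183 ] 0.0141 hullfit [ 0.628  -0.1832] 0.0135
disc 1500 z [0.0512 0.0541 0.0576] enc [ 0.6275 -0.1832] 0.0524 hullfit [ 0.6275 -0.183 ] 0.0495
tilt mrad [2.4 2.1] 0.05387428470648697
grey knob 162 z [0.0797 0.0842 0.087 ] enc [0.6368 0.2588] 0.0145 hullfit [0.6368 0.2586] 0.0137
grey tilt [-3.5  0.3] 0.05469955980632623
scene
knob 170 z [0.0794 0.0862 0.0879] enc [ 0.63   -0.1876] 0.0143 hullfit [ 0.6303 -0.1877] 0.0136
disc 1460 z [0.0537 0.0567 0.06  ] enc [ 0.6303 -0.1866] 0.053 hullfit [ 0.6297 -0.1867] 0.0498
tilt mrad [-1.5 -0.9] 0.05665225988957322
grey knob 94 z [0.0782 0.0856 0.0879] enc [0.6389 0.254 ] 0.0143 hullfit [0.6387 0.2538] 0.0136
grey tilt [-5.2 11.7] 0.056124331194048645
[ 0.38855763 -0.36702903  0.21821185] 0.056189186762927876 [ 1.01153374  0.29463882 -0.41656422] 10.0
```

View pics/s5c.png

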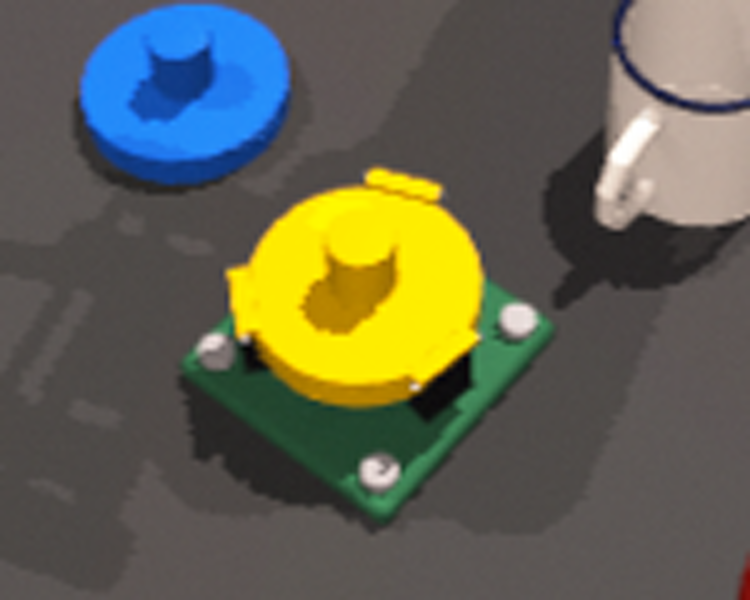

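View pics/scene5.png

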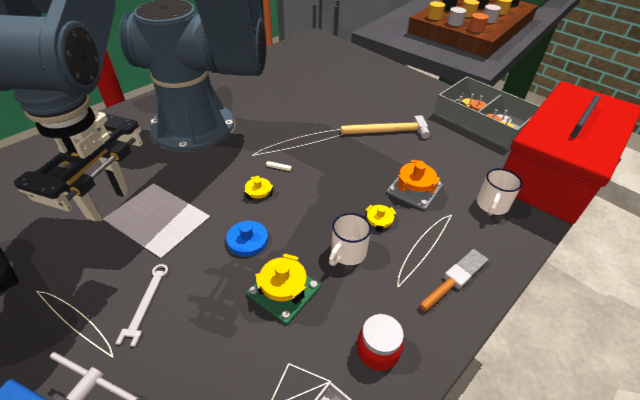

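The scene picture shows the cover level on the housing at (283,280), with its clips below the rim. The blue cover at (247,238) hasn't moved. The heights match the closed grey housing, so I hand in.

```bash
python3 -c "
from plant import workorder
print(workorder.hand_in())"
```

```text
the job is handed in; nothing more can be done
None
```

The yellow cover is on the green housing, level and fully home, and the job is handed in after about 10 s of robot time. I took the large cover by its knob, set it over the housing and pressed until it stopped hard. At 31 N it went no further; I then let go and moved the arm clear.

Last checks:
- **Height:** with the gripper away, the top camera put the disc at 54 mm (54.5 expected) and the knob top at 83.5 mm (84.5 expected).
- **Level and centred:** tilt was 3 mrad or less. The cover's axis was within about 1 mm of the housing's axis.
- **Left alone:** the blue cover looked unmoved in the last picture. I never went near the grey housing.

**Checks that disagreed:**
- **Camera offset:** the two cameras differ by about 2 mm in x, 4.5 mm in y and 2 mm in height everywhere, so I worked from offsets within one camera.
- **Tilt while gripped:** one reading showed 28 mrad, taken with the gripper hiding part of the disc. It was gone once the cover was free.
- **No snap peak:** I saw no 10–20 N peak as the clips went over the rim, since force is read only at the end of each move. I take the snap from the brief downward pull near the end of the press, the hard stop and the final height.

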